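Strip the former off a press ring and check the plunger fit

TASK

Check that the plunger fits the newly set press ring. Pull the blue ring former, which is held by three spring clips, straight up off the ring in the holder and put it down in the black tray. Then take the slim white plunger from its stand, start it into the ring's bore edge first, leaning about 15 degrees, straighten it once the edge is inside, and slide it gently all the way down without letting it drop or pushing hard on the brittle ring; leave it standing there, the thick pink plunger still upright in the stand and the rest of the bench as it was.

Things in the scene. Friction and masses are not known exactly. Their poses are not given: they have to be found in the camera images.
- former_grip (a point): blue plastic ring former snapped onto the press ring: round cap 66 mm across with a knurled pull knob. This point: centre of the knob (28 mm across, upright, 14 mm high). The top is 7 mm above it, the cap's top 17 mm and the rim's lower edge 30.5 mm below. z = its axis, up. 60 g. Let go upright on a flat floor it stands on its post or tips over onto post and rim.
- former_post (a point): lower end of the former's slim centre post (11 mm across), 42.5 mm below point former_grip on the axis; the post stands in the bore at the start and is clear of it after 22 mm of lift. Three sprung clips on the holder hook over the former's rim and give way at a straight upward pull of about 10 to 13 N after 2 to 3 mm, drag less from there and are free after 10 mm.
- bore_mouth (a point): centre of the bore's mouth, in the flat top face of the press ring, 58 mm above the bench; z up, x and y along the holder's sides. Vertical bore, 14 mm across, 26 mm deep, flat bottom, 2 mm chamfer at the mouth; covered by the former at the start.
- ring_holder: the press ring (cream stone cylinder 50 mm across, in a dark sleeve 58 mm across that ends 10 mm below the top face) clamped in a square aluminium holder, 96 x 96 mm, fixed to the bench; origin under its centre, on the axis of bore and former. Three steel spring clips stand round the ring, 32 to 42 mm from its axis, and reach 2 mm above the top face.
- plunger_mid (a point): slim white ceramic plunger with a dark band near its top, a plain round pin 13 mm across and 58 mm long with 1 mm chamfers, standing upright in one of the two sockets of its stand, 30 g. This point is its centre, 29 mm from either end; z is its axis, pointing up. Fully home in the bore, 32 mm of it stand out of the ring.
- plunger_foot (a point): centre of the lower end face of the slim white plunger; z is its axis, pointing up
- spare_mid (a point): thick pink plunger for larger rings, 17 mm across and 50 mm long, 40 g, upright in the other socket; does not fit this ring and is to be left alone. This point is its centre, z its axis, up.
- plunger_stand: wooden plunger stand on a dark foot, 50 x 124 mm, 24 mm high, fixed; origin at the centre of its underside. Two sockets, 19 mm across and 14 mm deep, lie at y = +30 mm and -30 mm in its frame, floors 10 mm above the bench; which plunger is in which varies. The plungers stand in them with play. There is free room on both sides along the stand's x axis.
- tray: black enamelled tray, fixed, 304 mm along its x and 182 mm along its y, rim 46 mm high, floor 2 mm thick, empty inside (290 x 168 mm); origin at the centre of its underside. Tray and stand lie on either side of the ring and may be swapped.
- caliper: vernier caliper lying on the bench, 190 x 75 x 9 mm; leave alone
- marker_pen: red and white marker pen lying on the bench, 124 x 13 x 15 mm; leave alone
- plaster_spatula: plaster spatula with wooden handle lying on the bench, 213 x 26 x 20 mm; leave alone

How it is judged:
On the way, in this order (a step that is already met when the one before it is completed fails the run):
1. the former is off the ring: its post is clear of the bore (z of former_grip in the frame of bore_mouth above 0.045 m), for 0.1 s.
2. the former is in the tray and let go (x of former_grip in the frame of tray between -0.145 and 0.145 m and y of former_grip in the frame of tray between -0.084 and 0.084 m and height (world z) of former_grip below 0.05 m and contact force between the fingers and former below 0.1 N), for 0.2 s.
3. the slim plunger's edge is in the mouth of the bore while it leans by more than 6 degrees (z of plunger_foot in the frame of bore_mouth below 0.0005 m and horizontal distance between plunger_foot and bore_mouth below 0.006 m and angle between plunger_foot's own z axis and vertical above 0.105 rad), for 0.1 s.
4. the slim plunger is upright and fully home (z of plunger_foot in the frame of bore_mouth below -0.0235 m and angle between plunger_foot's own z axis and vertical below 0.06 rad), for 0.2 s.
At the end, for the whole second after the job is handed in: The slim plunger stands in the bore within 2.5 mm of its bottom, centred within 2 mm and within 3.4 degrees of upright; the former lies inside the tray; the thick plunger is still upright in its socket (all of step 4 and horizontal distance between plunger_foot and bore_mouth below 0.002 m and x of former_grip in the frame of tray between -0.145 and 0.145 m and y of former_grip in the frame of tray between -0.084 and 0.084 m and height (world z) of former_grip below 0.05 m and angle between spare_mid's own z axis and vertical below 0.15 rad and distance of spare_mid from where it was at the start of the episode below 0.01 m); the robot touches nothing.
It fails at once if the plunger is pressed on the brittle press ring with more than 40 N (contact force between plunger and ring_holder above 40 N).
It fails at once if the plunger is let fall down the bore (horizontal distance between plunger_foot and bore_mouth below 0.004 m and z of plunger_foot in the frame of bore_mouth between -0.0265 and -0.003 m and linear speed of plunger above 0.3 m/s).
It fails at once if the thick plunger is taken out or knocked over (distance of spare_mid from where it was at the start of the episode above 0.015 m or angle between spare_mid's own z axis and vertical above 0.4 rad).
It fails at once if the caliper, pen or spatula is pushed aside (distance of any of caliper, marker_pen, plaster_spatula from where it was at the start of the episode above 0.02 m).
It also fails if it takes over 61 s, if anything falls off the work surface, if the arm or the gripper's body presses on something with over 40 N, if the wrist force passes 120 N, or if a joint passes its speed limit or range.

ROBOT

A 6-joint arm with a two-finger parallel gripper is mounted at the origin on a cart in front of the work surface, level with it; the furniture and walls round the work are solid. World frame = base frame: x ahead of the robot, y to its left, z up, the work surface at z = 0. Lengths are in m, angles in rad, forces in N, time in s.
With the tool pointing down it reaches from about 0.325 to 0.9 m from the base axis. Payload 6.1 kg.
Tool frame: the origin (TCP) lies between the finger pads; the fingertips stand 25 mm ahead of it and the grasp point (between the pads) lies 6 mm ahead of it (tips_ahead is the distance from the TCP to the fingertips, in m); z points along the fingers, y is the line along which they close (so a half turn about z gives the same grasp; the last joint's range is limited). The gripper opens to 87 mm and grips with 3 to 60 N. Pads are 19 mm wide; open, the fingers measure 117 mm over their backs; the gripper's body (75 mm by 190 mm) begins 51 mm behind the grasp point.
Start: joints at [-1.33, 0.22, 1.526, -0, 1.395, -0.126], TCP at [0.224, -0.583, 0.248] pointing down, gripper open.
Joint ranges: [-2.98, 2.98], [-0.91, 2.08], [0.09, 2.57], [-1.24, 4.39], [0.2, 2.65], [-2.68, 2.68]. Speed limits (rad/s): [2.57, 2.57, 3.01, 3.14, 3.14, 3.14].

INTERFACE

Orientations are given as a unit quaternion [x, y, z, w].
In Python, from rig import * gives the robot as it stands. Calls block until the motion is done:
- reach(position, orientation): joint-space move of the TCP to a pose.
- line_to(position, rot=None, v=0.15): straight line of the TCP; rot=None keeps the orientation; v is the mean speed in m/s.
- goto_joints(angles): joint-space move.
- gripper_to(opening, strength=None): opening from 0.0 (shut) to 1.0 (fully open); strength is the grip in N (None keeps the last); returns when the fingers have stopped.
- wait(seconds).
- ik(position, orientation): joint angles nearest the present ones, or None.
- read_state(): the state.
- capture(name): name is "side" or "top" or "wrist"; returns a dict with "pixels" (400x640x3 uint8, red, green, blue), "range_z" (400x640 float32, m along the optical axis (not along the pixel's ray), 0 where there is no reading), "fx", "fy", "cx", "cy" (pixels), "position" and "rotation" of the camera in the world; the wrist camera has in their place "tool_from_camera" (4x4, takes a point from camera to tool coordinates, whose origin is the TCP and whose axes are the flange's). Camera axes: x right, y down, z forward; pixel columns grow to the right and rows downward; lengths in m; the calibration is good to about 2 mm. The wrist camera is an equidistant fisheye: a pixel r from the principal point sees the ray r / f radians off the axis. A picture is of the moment at which its call begins: read the wrist's pose just before it.
A pose or a line that the arm cannot do raises Unreachable and nothing moves.
- job_done(): hands the job in; it is judged then, once.
Trained networks look in a picture, given as the dict that the camera call returned (one of the last four; its "shot" number tells which), for a name from the list of things; names that differ only in an ending like _2 or _b are one class to them, and where a whole thing is asked for, a point or a joint stands for the part that bears it (a point fixed in the world has none). Each returns a list of dicts, best first, with "p" (0 to 1); they miss things now and then, are a little off and sometimes report something else, mostly with a low value. They report only what shows in the picture. A call takes as long as a camera call.
- find_in(label, picture): "at" ([column, row] in pixels, amid what is visible of it).
- cut_out(label, picture): "mask" (400x640 bool, what is visible of it) and "at" ([column, row] in pixels, amid what is visible of it).
The state is a dict: "t": time; "joint_pos": joint angles; "qd": joint speeds; "joint_torque": joint torques, N m; "tool_pos": TCP position; "tool_rot": TCP orientation; "contact_force": force on the tool from outside, world axes, zero at the start; "moment": the same for the moment, N m; "opening": opening from 0.0 (shut) to 1.0 (fully open); "gripper_force": force on a finger pad.
Only numpy, scipy, OpenCV 4.12 (cv2) and the standard library are available. Lean on these libraries where they do the work, as an engineer would, in place of code of your own. Each camera call takes 0.05 s, during which the arm holds its last target. There are 200 camera calls.

## Working session

There is one attempt and no reset: what is moved stays moved. The work goes in short steps, each a Python script; the robot and the scene stay as the last script left them, time stands still between calls to the robot, and variables do not carry over. Pictures are saved under pics/ and viewed, at most 10 in all, crops included, and the job is handed in when it is done.

```bash
mkdir -p pics; ls; cat > h.py <<'E'
from rig import *
import numpy as np, cv2
from scipy.spatial.transform import Rotation as R
def rotm(r):
    r=np.array(r); return r if r.shape==(3,3) else R.from_quat(r).as_matrix()
def cloud(c):
    v,u=np.mgrid[0:400,0:640]; z=c["range_z"]
    p=np.stack([(u-c["cx"])/c["fx"]*z,(v-c["cy"])/c["fy"]*z,z],-1)
    w=p@rotm(c["rotation"]).T+np.array(c["position"]); w[z<=0]=np.nan
    return w
def save(n,im): cv2.imwrite("pics/"+n,cv2.cvtColor(im,cv2.COLOR_RGB2BGR))
E
python3 - <<'E'
from h import *
s=read_state(); print(s)
T=capture("top"); S=capture("side")
save("top.png",T["pixels"]); save("side.png",S["pixels"])
for n,c in (("top",T),("side",S)):
    print(n,c["position"],rotm(c["rotation"]).round(3).tolist(),c["fx"],c["shot"])
    w=cloud(c)
    for l in ["former_grip","ring_holder","plunger_mid","spare_mid","plunger_stand","tray","caliper","marker_pen","plaster_spatula"]:
        r=cut_out(l,c)
        for d in r[:2]:
            m=d["mask"]; q=w[m]; q=q[~np.isnan(q[:,0])]
            if len(q): print(l,round(d["p"],2),np.round(d["at"]),m.sum(),"med",np.median(q,0).round(4),"lo",np.percentile(q,2,axis=0).round(3),"hi",np.percentile(q,98,axis=0).round(3))
E
```

```text
pics
{'t': 0.0, 'joint_pos': array([-1.33011062e+00,  2.21232320e-01,  1.52760440e+00, -3.94284142e-07,
        1.39468329e+00, -1.26109147e-01]), 'qd': array([-0.00038248,  0.00103427, -0.00039191, -0.00060732, -0.00160602,
        0.00071253]), 'joint_torque': array([-2.15763786e-03, -4.94622016e+01, -3.87374997e+01,  6.98170066e-02,
        5.70463773e-02, -1.60286327e-04]), 'tool_pos': array([ 0.223996  , -0.58287612,  0.24643692]), 'tool_rot': array([ 9.83229313e-01,  1.82371020e-01, -5.53710350e-05, -9.62086516e-04]), 'contact_force': array([ 0.3682442 , -0.56058609, -0.38022659]), 'moment': array([-0.00410909,  0.03613109,  0.00171037]), 'gripper_force': 0.0, 'opening': 1.0046114728794573}
top [ 0.35340511 -0.04802198  1.36216751] [[-0.026, -0.987, 0.161], [-1.0, 0.023, -0.019], [0.015, -0.161, -0.987]] 472.66230088408906 1
former_grip 0.84 [280. 216.] 431 med [0.536  0.0375 0.0622] lo [0.509 0.009 0.047] hi [0.567 0.068 0.089]
former_grip 0.63 [186. 213.] 37 med [0.5455 0.3147 0.0566] lo [0.54  0.31  0.031] hi [0.552 0.323 0.062]
ring_holder 0.91 [290. 230.] 600 med [0.5231 0
[... 1231 characters left out ...]
483] lo [0.542 0.258 0.024] hi [0.552 0.269 0.069]
spare_mid 0.41 [270. 285.] 122 med [0.5457 0.3268 0.0449] lo [0.539 0.316 0.022] hi [0.555 0.331 0.061]
plunger_stand 0.73 [274. 289.] 702 med [0.5385 0.3203 0.0221] lo [ 0.523  0.237 -0.   ] hi [0.569 0.353 0.029]
plunger_stand 0.31 [303. 225.] 291 med [0.5355 0.049  0.0609] lo [ 0.508 -0.08  -0.001] hi [0.575 0.07  0.087]
tray 0.86 [346. 190.] 2492 med [ 0.4833 -0.36    0.0184] lo [ 0.338 -0.419 -0.001] hi [ 0.631 -0.223  0.046]
caliper 0.76 [358. 253.] 302 med [0.3874 0.073  0.0034] lo [ 0.34  -0.075 -0.002] hi [0.406 0.101 0.007]
plaster_spatula 0.33 [305. 225.] 250 med [0.5345 0.0518 0.0613] lo [0.509 0.028 0.049] hi [0.561 0.072 0.087]
```

View pictures.

```bash
python3 - <<'E'
import cv2
a=cv2.imread("pics/top.png")[130:300,140:520]; b=cv2.imread("pics/side.png")[170:330,220:420]
cv2.imwrite("pics/a.png",cv2.resize(a,None,fx=2,fy=2,interpolation=2)); cv2.imwrite("pics/b.png",cv2.resize(b,None,fx=3.5,fy=3.5,interpolation=2))
E
```

```text
(no output)
```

View pics/a.png

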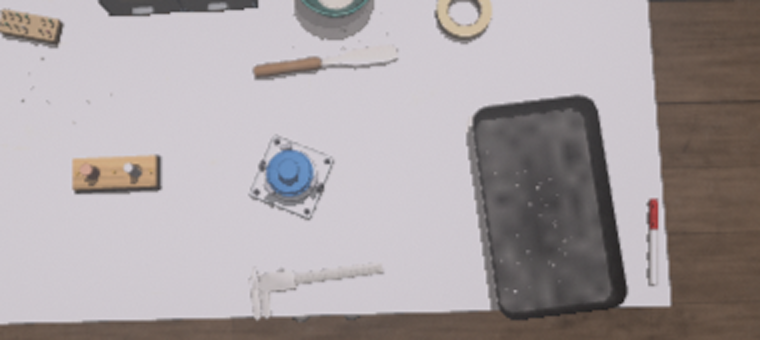

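View pics/b.png

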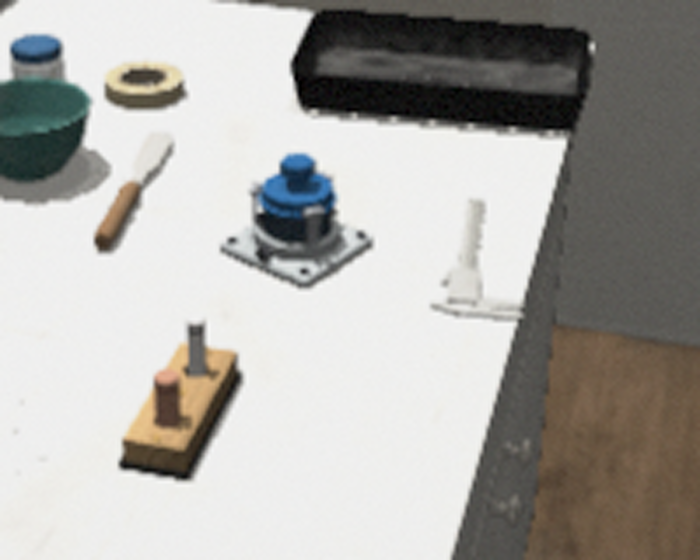

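The top view shows the former at the centre (280,216), the stand on the left (pink plunger outside, white inside), and the tray on the right. The side view confirms white is at about (276,267) and pink at about (270,285). Next I'll move above the former and refine with the wrist camera.

```bash
cat >> h.py <<'E'
def down(a,tilt=None):
    y=np.array([np.cos(a),np.sin(a),0]); z=np.array([0,0,-1.]); 
    M=np.stack([np.cross(y,z),y,z],1)
    return R.from_matrix(M)
def best(p,a):
    q0=read_state()["joint_pos"]; o=[]
    for b in (a,a+np.pi):
        j=ik(p,down(b).as_quat())
        if j is not None: o.append((abs(np.array(j)[5])+0.3*np.abs(np.array(j)-q0).max(),b))
    return min(o)[1]
def wcap():
    s=read_state(); c=capture("wrist")
    v,u=np.mgrid[0:400,0:640]; dx=(u-c["cx"])/c["fx"]; dy=(v-c["cy"])/c["fy"]; th=np.hypot(dx,dy); t=np.maximum(th,1e-9)
    z=c["range_z"]; k=z*np.tan(np.minimum(th,1.5))/t
    p=np.stack([dx*k,dy*k,z],-1); M=np.array(c["tool_from_camera"])
    p=p@M[:3,:3].T+M[:3,3]; w=p@rotm(s["tool_rot"]).T+s["tool_pos"]; w[(z<=0)|(th>1.4)]=np.nan
    return c,w,p
def circ(pts):
    (x,y),r=cv2.minEnclosingCircle(pts[:,:2].astype(np.float32)); 
    return np.array([x,y]).round(4),round(r,4),len(pts)
def near(w,xy,r,lo,hi):
    q=w.reshape(-1,3); q=q[~np.isnan(q[:,0])]
    return q[(np.hypot(q[:,0]-xy[0],q[:,1]-xy[1])<r)&(q[:,2]>lo)&(q[:,2]<hi)]
E
python3 - <<'E'
from h import *
a=best([.537,.038,.2],0.0); print("a",a)
reach([.50,.038,.24],down(a).as_quat())
c,w,p=wcap(); save("w1.png",c["pixels"]); print(read_state()["t"],np.array(c["tool_from_camera"]).round(3).tolist(),c["fx"])
for lo,hi in((.075,.1),(.056,.066)):
    q=near(w,[.537,.038],.05,lo,hi); print(circ(q) if len(q) else 0, np.median(q,0) if len(q) else 0)
T=capture("top");w=cloud(T)
for lo,hi in((.075,.1),(.056,.066)):
    q=near(w,[.537,.038],.05,lo,hi); print(circ(q) if len(q) else 0, np.median(q,0) if len(q) else 0)
# tray
d=cut_out("tray",T)[0]["mask"]; print(cv2.minAreaRect(w[d&~np.isnan(w[...,0])][:,:2].astype(np.float32)))
d=cut_out("plunger_stand",T)[0]["mask"]; print(cv2.minAreaRect(w[d&(w[...,2]>.015)][:,:2].astype(np.float32)))
E
```

```text
a 0.0
3.4667 [[0.0, -0.96, -0.281, 0.077], [1.0, 0.0, 0.0, -0.0], [-0.0, -0.281, 0.96, -0.138], [0.0, 0.0, 0.0, 1.0]] 309.70691628693146
(array([0.5378, 0.0395]), 0.0151, 697) [0.53732953 0.04038653 0.08561163]
(array([0.5377, 0.0393]), 0.0405, 2002) [0.53184189 0.04579717 0.06182751]
0 0
0 0
((0.47645893692970276, -0.4143696427345276), (0.3344062566757202, 0.3625861704349518), 5.270544528961182)
((0.5484384894371033, 0.28920358419418335), (0.04389820992946625, 0.1186394914984703), 0.9955013394355774)
```

View pics/w1.png

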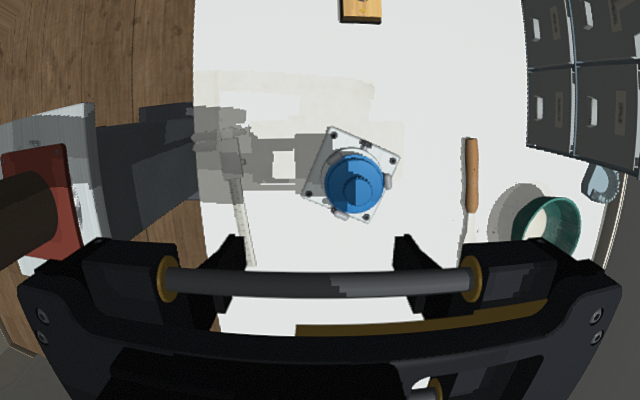

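The wrist view shows the former at about (352,184) px. The knob fit is (0.538, 0.0395) at z 0.0856, which matches the expected 85.5 mm. Grasp it now.

```bash
python3 - <<'E'
from h import *
k=[.5377,.0395]
reach([*k,.15],down(0).as_quat()); line_to([*k,.0895],v=.12)
gripper_to(0.1,strength=45); s=read_state(); print(s["t"],s["opening"]*.087,s["gripper_force"],s["contact_force"],s["tool_pos"])
line_to([*k,.105],v=.03); s=read_state(); print(s["contact_force"],s["opening"]*.087)
line_to([*k,.2],v=.12); s=read_state(); print(s["t"],s["contact_force"],s["opening"]*.087,s["tool_pos"])
wait(.15)
c,w,p=wcap(); save("w2.png",c["pixels"][100:400,150:550])
S=capture("side");W=cloud(S)
q=near(W,k,.06,.1,.3); print(np.percentile(q,[1,50,99],axis=0))
# bore/ring top
q=near(w,k,.03,.05,.065); print(circ(q) if len(q) else 0)
E
```

```text
5.7667 0.026732768464769723 44.99986410140991 [ 0.60694827  0.01108621 -0.66614027] [0.53775141 0.03949779 0.08946867]
[-0.35835598  0.00162013 -0.2908672 ] 0.026515717991296314
7.375 [-0.08754958  0.07274818 -1.18917214] 0.026640671921215685 [0.53705958 0.03951228 0.19901914]
[[0.48489972 0.0184174  0.15848542]
 [0.53269508 0.0621819  0.25706315]
 [0.58981871 0.07977659 0.29935   ]]
(array([0.536, 0.042]), 0.0259, 857)
```

View pics/w2.png

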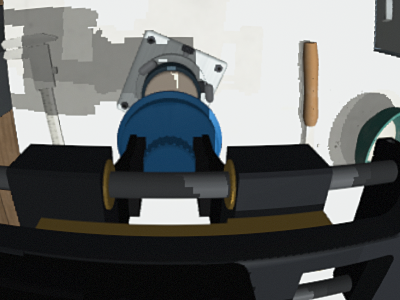

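The former came off cleanly and is held upright, and the bore is exposed below it. Next: put it in the tray, then look at the bore and the stand.

```bash
python3 - <<'E'
from h import *
t=[.485,-.325]
reach([*t,.16],down(0).as_quat()); line_to([*t,.068],v=.15)
s=read_state(); f0=s["contact_force"][2]; z=.068
while z>.0555:
    z-=.0015; line_to([*t,z],v=.05)
    if read_state()["contact_force"][2]-f0>3: break
print("z",z,read_state()["contact_force"]-s["contact_force"])
gripper_to(0.75); wait(.3); line_to([*t,.17],v=.2); print(read_state()["t"])
T=capture("top"); W=cloud(T); m=cut_out("former_grip",T)
for d in m[:2]: q=W[d["mask"]&(W[...,2]>0)]; print(d["p"],d["at"],np.nanmedian(q,0),np.nanmax(q[:,2]))
reach([.5377,.015,.22],down(0).as_quat()); wait(.2)
c,w,p=wcap(); np.save("w_bore.npy",w); save("bore.png",c["pixels"]); cv2.imwrite("x.png",c["pixels"])
q=near(w,[.5377,.0395],.035,.054,.062); print("ring",len(q),np.median(q[:,2]),circ(near(w,[.5377,.0395],.027,.054,.0605)))
reach([.547,.235,.22],down(0).as_quat()); wait(.2)
c,w,p=wcap(); np.save("w_st.npy",w); save("st.png",c["pixels"]); print(read_state()["t"],read_state()["tool_pos"])
q=near(w,[.547,.26],.02,.06,.075); print("white",circ(q),np.median(q,0))
q=near(w,[.547,.32],.02,.05,.065); print("pink",circ(q),np.median(q,0))
q=near(w,[.547,.29],.075,.02,.028); print("stand",cv2.minAreaRect(q[:,:2].astype(np.float32)))
import numpy as np
a=cv2.imread("pics/bore.png")[110:290,230:430]; b=cv2.imread("pics/st.png")[80:290,220:440]
cv2.imwrite("pics/c.png",np.hstack([cv2.resize(a,(400,400),interpolation=2),cv2.resize(b,(400,400),interpolation=2)]))
E
```

```text
z 0.05449999999999999 [-1.215123    0.85635027  4.98146937]
13.9667
ring 1963 0.05822484700015229 (array([0.5378, 0.0392]), 0.0254, 1827)
16.7583 [0.5474392  0.23356756 0.22012768]
white (array([0.5482, 0.2607]), 0.007, 169) [0.54810937 0.26152411 0.06791805]
pink (array([0.5477, 0.3206]), 0.009, 255) [0.54821955 0.32011884 0.06024189]
stand ((0.5480093955993652, 0.2904544770717621), (0.04386390745639801, 0.11835607141256332), 0.44717445969581604)
```

View pics/c.png

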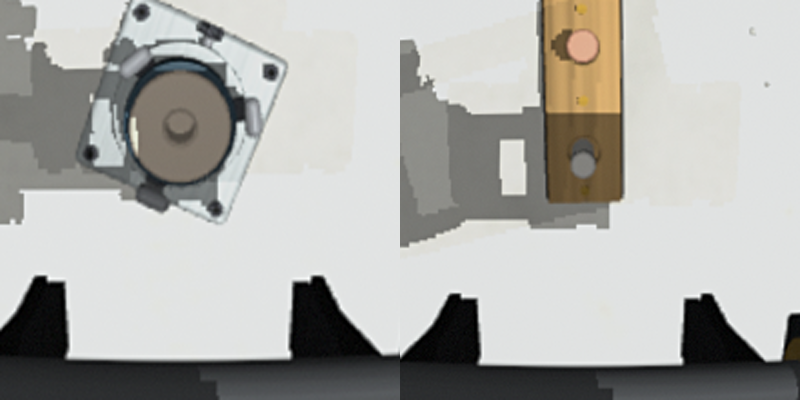

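The ring is centred at (0.5378, 0.0393) and z 58 mm. The white plunger is at (0.5482, 0.2608) with its top at 68 mm. Both match the given sizes. Grasp the white plunger.

```bash
cat >> h.py <<'E'
def fine(p,rot=None,v=.1,n=2):
    """line with sag/lag correction"""
    p=np.array(p,float); cmd=p.copy(); line_to(cmd,rot,v)
    for _ in range(n):
        wait(.15); e=p-read_state()["tool_pos"]
        if np.linalg.norm(e)<.0004: break
        cmd=cmd+e; line_to(cmd,rot,.05)
    return read_state()["tool_pos"]
E
python3 - <<'E'
from h import *
k=[.5482,.2606]
print(fine([*k,.12],down(0).as_quat()))
print(fine([*k,.065],v=.1))
gripper_to(0.08,strength=20); s=read_state(); print(s["t"],s["opening"]*.087,s["gripper_force"],s["contact_force"],s["tool_pos"])
line_to([*k,.16],v=.1); wait(.2)
s=read_state(); print(s["t"],s["tool_pos"],R.from_quat(s["tool_rot"]).as_matrix().round(4).tolist(),s["contact_force"],s["moment"])
c,w,p=wcap(); save("g.png",c["pixels"])
m=(np.abs(p[...,1])<.012)&(np.abs(p[...,0])<.03)&(p[...,2]>.02)&(p[...,2]<.08)
q=p[m]; print(len(q)); 
for z in np.arange(.02,.06,.004):
    r=q[(q[:,2]>=z)&(q[:,2]<z+.004)]
    if len(r): print(z.round(3),len(r),r[:,0].min().round(4),r[:,0].max().round(4),r[:,1].min().round(4),r[:,1].max().round(4))
S=capture("side"); W=cloud(S); q=near(W,k,.012,.08,.16); np.save("side_pin.npy",q); print(len(q), q[:,2].min() if len(q) else 0)
for z in np.arange(.1,.15,.01):
    r=q[(q[:,2]>=z)&(q[:,2]<z+.01)]
    if len(r): print(z.round(3),len(r),r.mean(0).round(4),r[:,0].min().round(4),r[:,0].max().round(4))
a=cv2.imread("pics/g.png")[120:320,220:440]
save("sg.png",S["pixels"]); b=cv2.imread("pics/sg.png")[170:300,220:350]
cv2.imwrite("pics/d.png",np.hstack([cv2.resize(a,(400,400),interpolation=2),cv2.resize(b,(400,400),interpolation=2)]))
E
```

```text
[0.54832938 0.2606463  0.12007037]
[0.54835499 0.26061343 0.06501417]
21.1667 0.012335801515209398 19.988271582406014 [-0.4941178  -0.24522599 -0.14753647] [0.54817117 0.2605822  0.06487667]
22.4667 [0.54774596 0.26045052 0.15909046] [[0.0, 1.0, -0.0015], [1.0, -0.0, -0.0004], [-0.0004, -0.0015, -1.0]] [ 0.04215421 -0.066458   -0.57938071] [-0.01708554 -0.0852199  -0.00697608]
477
0.02 110 0.0026 0.0116 -0.012 0.0119
0.024 77 0.0021 0.0109 -0.0117 0.0115
0.028 47 0.0022 0.007 -0.0063 0.0056
0.032 51 0.0016 0.0072 -0.0064 0.0057
0.036 49 0.0011 0.0072 -0.0065 0.0058
0.04 47 0.0016 0.0073 -0.006 0.0059
0.044 44 0.0029 0.0072 -0.0062 0.0054
0.048 36 0.0025 0.007 -0.0062 0.0055
0.052 16 0.0031 0.0072 -0.0056 0.0049
114 0.1032146390729356
0.1 11 [0.5462 0.2657 0.1071] 0.5409 0.5508
0.11 18 [0.5447 0.265  0.115 ] 0.5406 0.5506
0.12 21 [0.5462 0.2654 0.1255] 0.5393 0.5534
0.13 18 [0.5486 0.2667 0.1356] 0.5387 0.5559
0.14 21 [0.5489 0.2668 0.1449] 0.5386 0.5556
```

View pics/d.png

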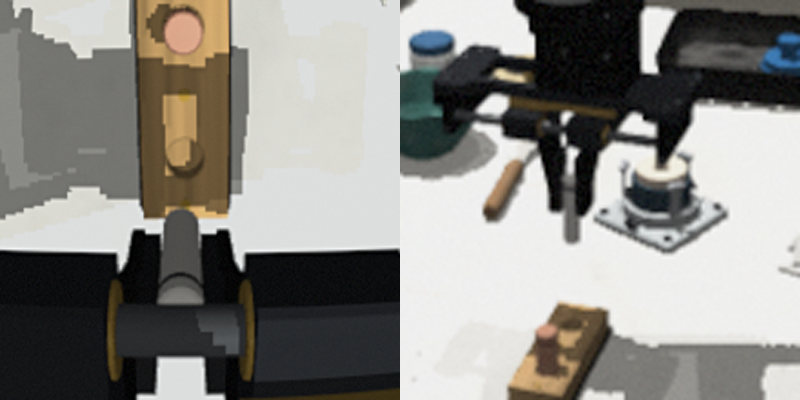

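The plunger is held straight, about 0.7 mm off in tool x, with its foot 55 mm ahead of the TCP. The former is standing in the tray. Now the leaning entry.

```bash
cat >> h.py <<'E'
O=np.array([.0007,-.0003,.055]); B=np.array([.5378,.0393,.058])
def rot(deg): return R.from_euler('y',deg,degrees=True)*down(0)
def tcp(foot,r): return np.asarray(foot)-r.apply(O)
def foot():
    s=read_state(); r=R.from_quat(s["tool_rot"]); return (s["tool_pos"]+r.apply(O)-B)*1000
E
python3 - <<'E'
from h import *
ok={}
for d in (15,-15):
    j=ik(tcp(B+[0,0,.03],rot(d)),rot(d).as_quat()); print(d,None if j is None else np.round(j,2))
    if j is not None: ok[d]=j
d=15 if 15 in ok else -15
line_to(tcp(B+[0,0.05,.06],rot(0)),v=.2)
reach(tcp(B+[0,0,.025],rot(d)),rot(d).as_quat()); wait(.25)
s0=read_state(); print(s0["t"],foot(),s0["contact_force"])
fine(tcp(B+[0,0,.006],rot(d)),rot(d).as_quat(),v=.06); print(foot())
fine(tcp(B+[0,0,-.001],rot(d)),rot(d).as_quat(),v=.03,n=2); wait(.15)
s=read_state(); print(s["t"],foot(),s["contact_force"]-s0["contact_force"],s["moment"]-s0["moment"])
c,w,p=wcap(); save("in.png",c["pixels"]); S=capture("side"); save("sin.png",S["pixels"])
a=cv2.imread("pics/in.png")[130:300,230:420]; b=cv2.imread("pics/sin.png")[170:270,250:350]
cv2.imwrite("pics/e.png",np.hstack([cv2.resize(a,(400,400),interpolation=2),cv2.resize(b,(400,400),interpolation=2)]))
E
```

```text
15 [-0.06  0.35  1.6  -0.02  1.46 -0.06]
-15 [-0.09 -0.1   2.1   0.03  0.89 -0.11]
24.2333 [ 0.08459595  1.11259982 26.0476533 ] [ 0.87392101 -0.02609662 -0.9799423 ]
[ 0.22000668 -0.06126023  6.17779772]
25.5333 [ 0.10353455  0.00459381 -0.87513642] [-0.60528738  0.28060131  0.23405529] [-0.0044967  -0.05365715  0.00218157]
```

View pics/e.png

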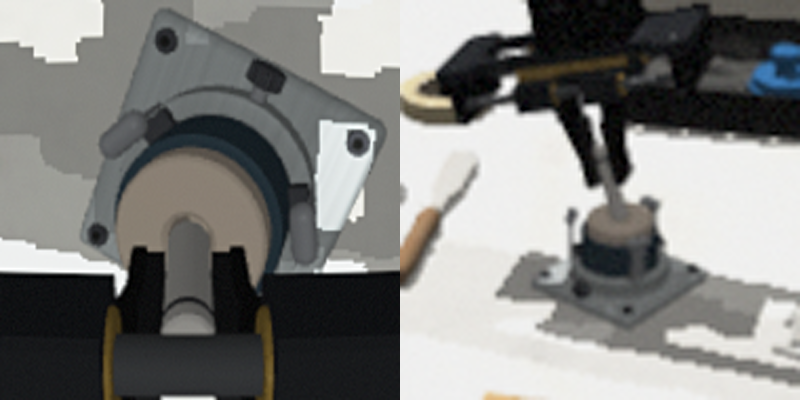

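No contact force, and the tip is in the mouth of the bore (left panel about (187,225)). I'll go slightly deeper for margin, straighten, then slide down watching the force.

```bash
python3 - <<'E'
from h import *
f0=read_state()["contact_force"]
fine(tcp(B+[0,0,-.0016],rot(15)),rot(15).as_quat(),v=.03,n=1); wait(.2)
s=read_state(); print(s["t"],foot(),s["contact_force"]-f0)
for d in (10,5,0):
    line_to(tcp(B+[0,0,-.0013],rot(d)),rot(d).as_quat(),v=.03); s=read_state(); print(d,foot(),s["contact_force"]-f0)
q=rot(0).as_quat(); fine(tcp(B+[0,0,-.0013],rot(0)),q,v=.03)
s=read_state(); fb=s["contact_force"]; print(s["t"],foot(),fb-f0)
off=np.zeros(3); z=-.0013
while z>-.0262:
    z-=.0015; line_to(tcp(B+off+[0,0,z],rot(0)),q,v=.03); wait(.05)
    s=read_state(); f=s["contact_force"]-fb
    print(round(z*1e3,1),foot().round(2),f.round(1),round(s["opening"]*87,2))
    if np.hypot(f[0],f[1])>1.5: off[:2]+=np.clip(f[:2]*1e-4,-.0003,.0003)
    if f[2]>8: break
print(s["t"])
E
```

```text
26.2333 [-0.01559037 -0.00778593 -1.61281748] [ 0.13504729 -0.17505705  0.79981483]
10 [-0.38837662  0.03673772 -0.8494772 ] [1.08860385 0.0272243  0.2964645 ]
5 [-0.19047424 -0.03724869 -1.02107097] [ 1.05918741 -0.2935022   1.58505836]
0 [-0.13639246 -0.03792323 -1.14586805] [0.25355888 0.72649367 1.43683619]
27.5583 [ 0.17372964 -0.03999274 -1.39451067] [ 0.56732118 -0.2956142   0.43263276]
-2.8 [-0.1   0.01 -2.88] [-0.9  1.6  1.5] 12.21
-4.3 [-0.16  0.18 -4.35] [ 0.7  2.2 -0.9] 12.27
-5.8 [-0.09  0.41 -5.87] [0.1 0.8 1.2] 12.16
-7.3 [-0.09  0.38 -7.38] [-0.1  1.4 -0.4] 12.55
-8.8 [-0.1   0.39 -8.89] [-0.2  0.7  0.4] 12.2
-10.3 [ -0.09   0.4  -10.38] [-0.4  1.4  0.5] 12.08
-11.8 [ -0.08   0.36 -11.87] [-1.2  1.7  0. ] 12.25
-13.3 [ -0.21   0.55 -13.39] [-0.2  0.3  0.8] 12.82
-14.8 [ -0.22   0.54 -14.9 ] [-0.9  1.2  0.4] 12.32
-16.3 [ -0.23   0.64 -16.35] [ 0.4  0.8 -0.6] 12.29
-17.8 [ -0.26   0.64 -17.86] [ 0.3 -1.   0.1] 12.01
-19.3 [ -0.25   0.65 -19.38] [1.5 0.1 0. ] 12.32
-20.8 [ -0.26   0.64 -20.87] [ 1.  -0.1  0.6] 12.17
-22.3 [ -0.26   0.65 -22.39] [ 1.2 -0.2  0.6] 12.45
-23.8 [ -0.24   0.66 -23.88] [0.3 0.3 0.3] 12.21
-25.3 [ -0.26   0.64 -25.4 ] [ 1.  -0.1 -0.7] 12.36
-26.8 [  0.18   0.68 -26.22] [-2.   1.2  5.3] 12.17
32.6583
```

It's at the bottom with about 5 N on it. Release and check.

```bash
python3 - <<'E'
from h import *
s=read_state(); gripper_to(0.35); wait(.3)
p=read_state()["tool_pos"]; line_to([p[0],p[1],.18],v=.1); line_to([p[0],p[1]-.05,.22],v=.15); wait(.3)
c,w,_=wcap(); s=read_state(); print(s["t"],s["contact_force"])
q=near(w,B,.02,.08,.1); print("pin top",circ(q),np.median(q[:,2]))
q=near(w,B,.012,.062,.08); print(len(q),q.mean(0) if len(q) else 0)
print("ring",circ(near(w,B,.027,.054,.0605)))
T=capture("top"); save("tf.png",T["pixels"]); S=capture("side"); save("sf.png",S["pixels"]); W=cloud(T)
q=near(W,[.485,-.325],.06,.02,.2); print("former",np.median(q,0),q[:,2].max())
q=near(cloud(S),[.548,.3205],.02,.045,.07); print("pink",np.median(q,0),q[:,2].max())
save("wf.png",c["pixels"]); a=cv2.imread("pics/sf.png")[150:310,220:420]; b=cv2.imread("pics/tf.png")[120:300,300:500]
cv2.imwrite("pics/f.png",np.hstack([cv2.resize(a,(400,400),interpolation=2),cv2.resize(b,(400,400),interpolation=2)]))
E
```

```text
35.625 [ 0.58917716  0.07435535 -0.08832253]
pin top (array([0.5378, 0.0395]), 0.0068, 188) 0.09013834534850179
14 [0.5389075  0.04477501 0.06892157]
ring (array([0.5379, 0.0391]), 0.0256, 1860)
former [ 0.48378658 -0.32351969  0.02903644] 0.05792678891712422
pink [0.54531399 0.32512347 0.05520226] 0.06216752160278838
```

View pics/f.png

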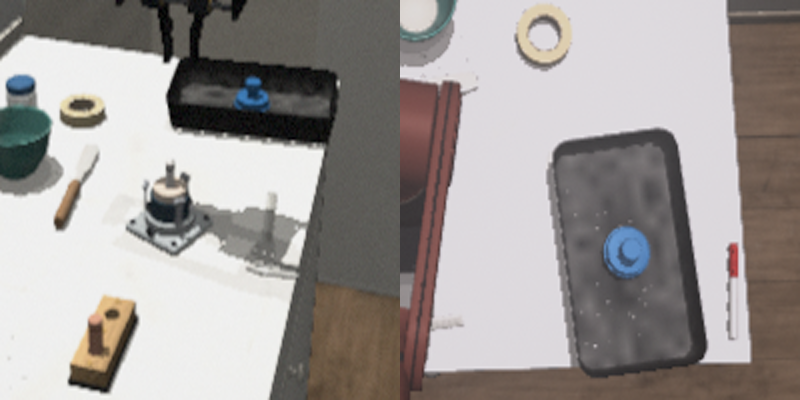

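Plunger top is at 90 mm, so it is fully home, upright and centred. The former is in the tray, the pink plunger is upright, and the bench is undisturbed.

```bash
python3 -c "
from rig import *
print(job_done())"
```

```text
the job is handed in; nothing more can be done
None
```

The job is handed in at about 36 s of the 61 s; the hand-in call gave no verdict. At the last look the slim plunger stood fully home in the bore, the former was in the tray, and the pink plunger and the rest of the bench looked undisturbed.

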